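Complete the row of sample vials

ROBOT

A 6-joint arm with a two-finger parallel gripper is mounted at the origin on a cart in front of the work surface, level with it; the furniture and walls round the work are solid. World frame = base frame: x ahead of the robot, y to its left, z up, the work surface at z = 0. Lengths are in m, angles in rad, forces in N, time in s.
With the tool pointing down it reaches from about 0.325 to 0.9 m from the base axis. Payload 6.1 kg.
Tool frame: the origin (TCP) lies between the finger pads; the fingertips stand 22 mm ahead of it and the grasp point (between the pads) lies 3 mm ahead of it (arm.tip_reach is the distance from the TCP to the fingertips, in m); z points along the fingers, y is the direction in which the jaws open and shut (so a half turn about z gives the same grasp; the last joint's range is limited). The gripper opens to 85 mm and grips with 20 to 120 N. Pads are 22 mm wide; open, the fingers measure 114 mm over their backs; the gripper's body (76 mm by 85 mm) begins 54 mm behind the grasp point. The pads swing forward as they close: fully open they stand 13 mm farther back than shut.
Start: joints at [-1.284, 0.22, 1.526, -0, 1.395, -0.126], TCP at [0.251, -0.572, 0.253] pointing down, gripper open.
Joint ranges: [-2.98, 2.98], [-0.91, 2.08], [0.09, 2.57], [-1.24, 4.39], [0.2, 2.65], [-2.68, 2.68]. Speed limits (rad/s): [2.57, 2.57, 3.01, 3.14, 3.14, 3.14].

INTERFACE

Orientations are given as a unit quaternion [w, x, y, z].
In Python, from plant import arm, eyes gives the robot as it stands. The module is installed in compiled form; this text tells all that it offers.
- The arm moves only by the tool servo_tool, never from a script. Its arguments are lists of equal length, an entry for each row: "jaw": the closure, from 0 (fully open) to 1 (shut); "offset": the shift along the world's x, y, z in m, a list of three; "delta_rot": the turn, a rotation vector about the world's x, y, z in degrees, a list of three. A call has 1 to 20 rows; each row is the pose to reach, as a shift and turn from the pose measured when the call began; what a row does not reach only later rows make up. A row lasts 1/8 s, in which the tool goes at most 62.5 mm and 10.7 degrees, less where a joint would pass 70% of its speed; a pose out of reach is approached as far as the arm can. A call with a gripper value outside its range is refused whole. The fingers move at their own pace and stop on an object; "newtons" is the grip in N (left out, the last holds). Time passes only in rows, so rows that repeat a pose let the fingers close. It gives the time, the measured TCP pose, the force and the opening at its end, in the units of the state.
- arm.get_state(): the state, without advancing time (a new reading comes with each control period).
- eyes.camera(name): name is "side" or "top" or "wrist"; returns a dict with "pixels" (384x512x3 uint8, red, green, blue), "camera_matrix" (3x3 intrinsics, pixels), "origin" and "orientation" of the camera in the world. Camera axes: x right, y down, z forward; pixel columns grow to the right and rows downward; lengths in m; the calibration is good to about 2 mm. A picture is of the moment at which its call begins. There is no depth.
- arm.finish_job(): hands the job in, once; it reports no verdict.
The state is a dict: "time_s": time; "q": joint angles; "dq": joint speeds; "joint_torque": joint torques, N m; "tcp_pos": TCP position; "eef_rot": TCP orientation; "force": force on the tool from outside, world axes, zero at the start; "ft_torque": the same for the moment, N m; "width": finger opening in m.
Only numpy, scipy, OpenCV 4.12 (cv2) and the standard library are available. Lean on these libraries where they do the work, as an engineer would, in place of code of your own. Each camera call takes 0.05 s, during which the arm holds its last target.

TASK

Stand the two small blue-capped vials from the desk on the two empty blue marks of the low white shelf, in either order, so that with the blue-capped vial already there they make one neat, straight row, each upright and centred on its mark. Leave that vial and the red-capped and black-capped vials standing where they are.

Things in the scene. Friction and masses are not known exactly. Their poses are not given: they have to be found in the camera images.
- blue_a_center (a point): screw-cap glass sample vial with a blue cap and a brown sample inside, upright, 27 mm in diameter, 62 mm tall overall, cap 12 mm high and about 1.5 mm narrower than the body; it stands loose on the desk, to be moved to the shelf. The point is its centre, half-way up (31 mm above its underside); z is up along the vial
- blue_b_center (a point): screw-cap glass sample vial with a blue cap and a brown sample inside, upright, 27 mm in diameter, 62 mm tall overall, cap 12 mm high and about 1.5 mm narrower than the body; it stands loose on the desk, to be moved to the shelf; looks like the other. The point is its centre, half-way up (31 mm above its underside); z is up along the vial
- blue_shelf_center (a point): screw-cap glass sample vial with a blue cap and a brown sample inside, upright, 27 mm in diameter, 62 mm tall overall, cap 12 mm high and about 1.5 mm narrower than the body; it stands already on the shelf's left mark. The point is its centre, half-way up (31 mm above its underside); z is up along the vial
- red_center (a point): screw-cap glass sample vial with a red cap and a brown sample inside, upright, 28 mm in diameter, 72 mm tall overall, cap 14 mm high and about 1.5 mm narrower than the body; it stands loose on the desk, a bystander. The point is its centre, half-way up (36 mm above its underside); z is up along the vial
- black_center (a point): screw-cap glass sample vial with a black cap and a brown sample inside, upright, 27 mm in diameter, 62 mm tall overall, cap 12 mm high and about 1.5 mm narrower than the body; it stands loose on the desk, a bystander. The point is its centre, half-way up (31 mm above its underside); z is up along the vial
- mark_left (a point): centre of the left blue round mark (36 mm across, flat) on the upper face of the low shelf; x points to the shelf's back edge, y along the row to its left end, z up. The shelf is a fixed white board on grey feet, 210 mm long (y) and 84 mm deep (x), upper face 30 mm above the desk, with a lip 6 mm high along the back edge. The three marks lie in one row along its length, 60 mm apart; this one is occupied at the start
- mark_middle (a point): centre of the middle blue round mark (36 mm across, flat) on the upper face of the low shelf; x points to the shelf's back edge, y along the row to its left end, z up. The shelf is a fixed white board on grey feet, 210 mm long (y) and 84 mm deep (x), upper face 30 mm above the desk, with a lip 6 mm high along the back edge. The three marks lie in one row along its length, 60 mm apart; this one is empty at the start
- mark_right (a point): centre of the right blue round mark (36 mm across, flat) on the upper face of the low shelf; x points to the shelf's back edge, y along the row to its left end, z up. The shelf is a fixed white board on grey feet, 210 mm long (y) and 84 mm deep (x), upper face 30 mm above the desk, with a lip 6 mm high along the back edge. The three marks lie in one row along its length, 60 mm apart; this one is empty at the start
Mind the look-alikes: they are no part of the job. Leave any purple look-alike of the part that bears blue_a_center alone.

How it is judged:
By the outcome, as a careful person would: the job done as asked, in the order asked, and still so for the second after the job is handed in, with the robot touching nothing.
It also fails if it takes over 58 s, if anything falls off the work surface, if the arm or the gripper's body presses on something with over 40 N, if the wrist force passes 120 N, or if a joint passes its speed limit or range.

## Working session

There is one attempt and no reset: what is moved stays moved. The work goes in short steps, Python scripts to look and compute and a tool call to move; the robot and the scene stay as the last step left them, time stands still between calls to the robot, and variables do not carry over. Pictures are saved under pics/ and viewed, and the job is handed in when it is done.

Besides the shell and the picture viewer there is one more tool, called after ">>>" as name(argument=value, ...), one argument or row to a line, values as JSON. servo_tool: Moves the arm, as the interface text tells. Its arguments: {"type":"object","properties":{"jaw":{"type":"array"},"offset":{"type":"array"},"delta_rot":{"type":"array"},"newtons":{"type":"number"}},"required":["jaw","offset","delta_rot"]}

```bash
mkdir -p pics; cat > h.py <<'E'
import numpy as np, cv2
from scipy.spatial.transform import Rotation as R
from plant import arm, eyes
def Rq(q): return R.from_quat([q[1],q[2],q[3],q[0]]).as_matrix()
def cam(n,f=None):
    c=eyes.camera(n)
    if f: cv2.imwrite('pics/'+f,c['pixels'][:,:,::-1])
    return c
def ray(c,u,v,z):
    M=Rq(c['orientation']);d=M@np.linalg.inv(c['camera_matrix'])@[u,v,1];o=np.array(c['origin'])
    return o+d*(z-o[2])/d[2]
def proj(c,p):
    M=Rq(c['orientation']);x=c['camera_matrix']@(M.T@(np.array(p)-c['origin']));return x[:2]/x[2]
E
python3 - <<'E'
from h import *
import pickle
for n in ['top','side','wrist']:
    c=cam(n,n+'0.png');pickle.dump(c,open(n+'0.pkl','wb'));print(n,c['origin'],c['orientation'],c['camera_matrix'].tolist())
print(arm.get_state(), arm.tip_reach)
E
```

```text
top [ 0.42924548 -0.02675793  1.08665816] [ 0.05423672 -0.69906912  0.71186511 -0.04010999] [[407.43253735241626, 0.0, 250.61000032904278], [0.0, 407.43253735241626, 192.74045249177306], [0.0, 0.0, 1.0]]
side [ 0.34529998 -0.72502194  0.7739001 ] [-0.38405757  0.91229398 -0.12997946  0.05766114] [[373.5093450456188, 0.0, 247.7646299958291], [0.0, 373.5093450456188, 189.8719169868499], [0.0, 0.0, 1.0]]
wrist [ 0.32155574 -0.5412755   0.37308254] [ 0.12762516  0.8270832  -0.54093692 -0.08385964] [[270.764268345875, 0.0, 257.34635871758945], [0.0, 270.764268345875, 192.16262915668722], [0.0, 0.0, 1.0]]
{'time_s': 0.15, 'q': array([-1.28411696e+00,  2.21058300e-01,  1.52734236e+00, -1.40949228e-05,
        1.39469528e+00, -1.26116149e-01]), 'dq': array([-0.00025055, -0.00425015, -0.00372922, -0.00016845,  0.00047891,
        0.00013032]), 'joint_torque': array([ 7.67773381e-04, -4.97486579e+01, -3.89903784e+01, -1.05327038e-04,
        7.22711658e-03, -1.82471740e-05]), 'tcp_pos': array([ 0.25059332, -0.57209473,  0.25244541]), 'eef_rot': array([-7.48669658e-04,  9.78774960e-01,  2.04936604e-01, -6.71938179e-05]), 'force': array([ 0.61325745, -0.5360155 ,  0.21748984]), 'ft_torque': array([-0.02069878, -0.00185792, -0.04143072]), 'width': 0.08533825296479312} 0.022
```

View pics/top0.png

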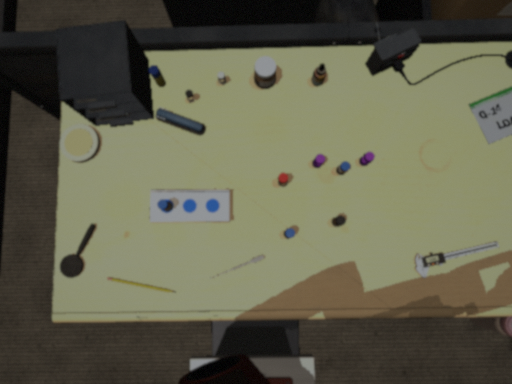

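View pics/side0.png

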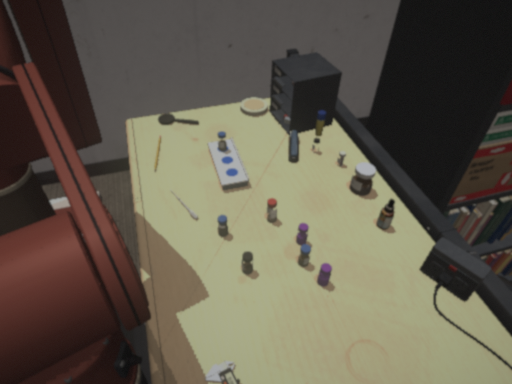

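View pics/wrist0.png

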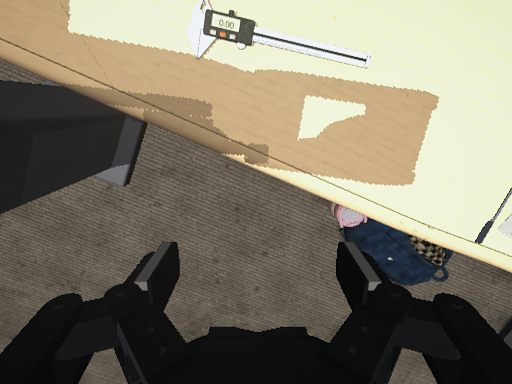

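Top view: shelf around (190,205), its blue vial at (165,205). Things that could be taken for the blue vials are:
- blue caps at (344,167) and (290,232)
- purples at (319,160) and (367,158)
- a blue-topped bottle by the box at (156,74)
- the black vial at (339,220)
- the red vial at (283,179)

By the description I choose (344,167) and (290,232). I'll check that choice in a close crop.

```bash
python3 - <<'E'
import cv2,numpy as np
t=cv2.imread('pics/top0.png');s=cv2.imread('pics/side0.png')
g=lambda i:np.clip((i/255.)**0.6*255,0,255).astype('uint8')
cv2.imwrite('pics/tc1.png',cv2.resize(g(t[140:250,265:385]),None,fx=5,fy=5,interpolation=cv2.INTER_CUBIC))
cv2.imwrite('pics/tc2.png',cv2.resize(g(t[180:230,140:240]),None,fx=8,fy=8,interpolation=cv2.INTER_CUBIC))
cv2.imwrite('pics/sc.png',cv2.resize(g(s[120:300,190:345]),None,fx=3.3,fy=3.3,interpolation=cv2.INTER_CUBIC))
E
```

```text
(no output)
```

View pics/tc1.png

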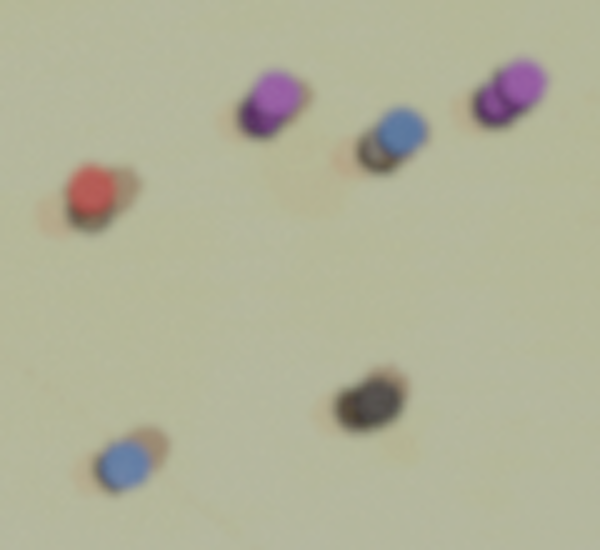

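View pics/tc2.png

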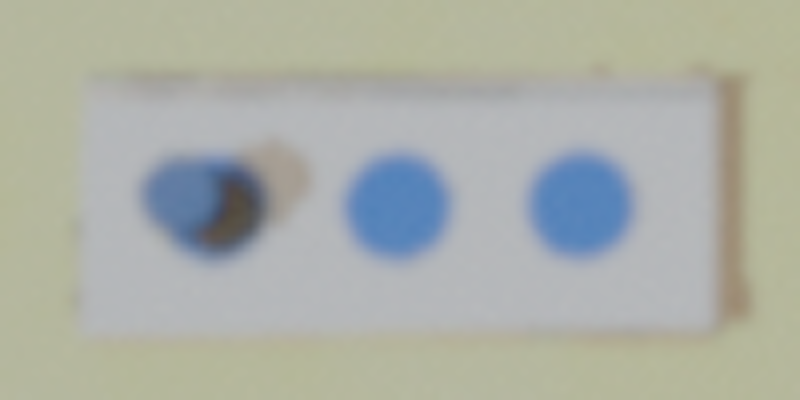

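View pics/sc.png

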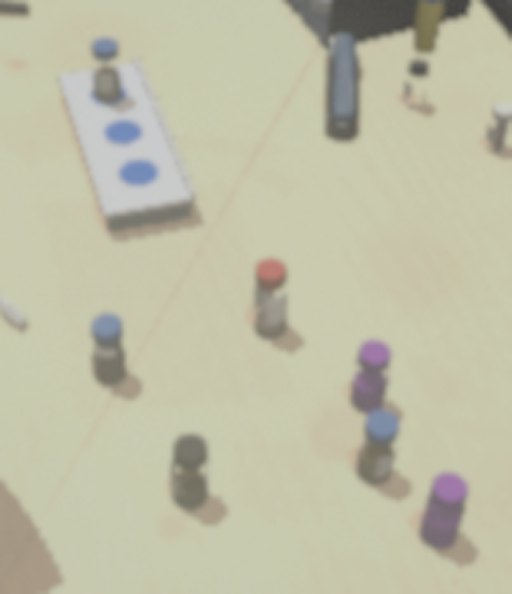

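The crop confirms both targets: blue cap and brown sample at (345,166), between the two solid purple look-alikes, and at (289,232). Now positions.

```bash
python3 - <<'E'
from h import *
import pickle
c=pickle.load(open('top0.pkl','rb'));s=pickle.load(open('side0.pkl','rb'))
f=lambda x,y,x0,y0,k:((x+.5)/k-.5+x0,(y+.5)/k-.5+y0)
P={}
for n,(x,y,z) in dict(A=(402,133,.062),B=(124,465,.062),red=(92,188,.072),black=(379,400,.062),pur1=(277,96,.062),pur2=(521,85,.062)).items():
    P[n]=ray(c,*f(x,y,265,140,5),z);print(n,P[n].round(4))
for n,(x,y,z) in dict(S=(183,195,.092),mid=(398,206,.03),right=(581,205,.03)).items():
    P[n]=ray(c,*f(x,y,140,180,8),z);print(n,P[n].round(4))
# side
for n,(x,y,z) in dict(A=(382,424,.062),B=(107,326,.062),S=(105,47,.092),mid=(122,132,.03),right=(139,173,.03),red=(271,272,.072),black=(190,449,.062),pur1=(375,354,.062)).items():
    print('side',n,ray(s,*f(x,y,190,120,3.3),z).round(4))
E
```

```text
A [ 0.6306 -0.249   0.062 ]
B [ 0.4647 -0.1027  0.062 ]
red [ 0.6037 -0.0899  0.072 ]
black [ 0.4948 -0.2311  0.062 ]
pur1 [ 0.6512 -0.1863  0.062 ]
pur2 [ 0.6542 -0.3107  0.062 ]
S [0.5394 0.2099 0.092 ]
mid [0.5414 0.1541 0.03  ]
right [0.5406 0.0941 0.03  ]
side A [ 0.6295 -0.252   0.062 ]
side B [ 0.4627 -0.1073  0.062 ]
side S [0.5371 0.2044 0.092 ]
side mid [0.5384 0.1527 0.03  ]
side right [0.5391 0.092  0.03  ]
side red [ 0.5987 -0.0967  0.072 ]
side black [ 0.4918 -0.2347  0.062 ]
side pur1 [ 0.6496 -0.1902  0.062 ]
```

>>> servo_tool(
  jaw=[0,0,0,0,0,0,0,0,0,0,0,0,0,0],
  offset=[
    [0.214,0.469,-0.03],
    [0.214,0.469,-0.03],
    [0.214,0.469,-0.03],
    [0.214,0.469,-0.03],
    [0.214,0.469,-0.03],
    [0.214,0.469,-0.03],
    [0.214,0.469,-0.03],
    [0.214,0.469,-0.03],
    [0.214,0.469,-0.03],
    [0.214,0.469,-0.03],
    [0.214,0.469,-0.03],
    [0.214,0.469,-0.03],
    [0.214,0.469,-0.03],
    [0.214,0.469,-0.03],
  ],
  delta_rot=[
    [0,0,66.3],
    [0,0,66.3],
    [0,0,66.3],
    [0,0,66.3],
    [0,0,66.3],
    [0,0,66.3],
    [0,0,66.3],
    [0,0,66.3],
    [0,0,66.3],
    [0,0,66.3],
    [0,0,66.3],
    [0,0,66.3],
    [0,0,66.3],
    [0,0,66.3],
  ],
)

```text
time_s: 1.9
tcp_pos: [0.4645, -0.1037, 0.2225]
eef_rot: [-0.001, 0.708, 0.706, -0.0]
force: [0.1, 0.4, 0.4]
width: 0.0854
```

```bash
python3 - <<'E'
from h import *
import pickle
c=cam('wrist','w1.png');pickle.dump(c,open('w1.pkl','wb'))
st=arm.get_state();print(st['time_s'],st['tcp_pos'],R.from_matrix(Rq(st['eef_rot'])).as_matrix().round(3).tolist(),c['origin'],(Rq(c['orientation'])[:,2]).round(3),st['width'])
for z in (0,.031,.062): print(proj(c,[.4647,-.1027,z]).round(1))
E
```

```text
1.95 [ 0.46448826 -0.10351734  0.22246058] [[0.002, 1.0, -0.002], [1.0, -0.002, 0.0], [0.0, -0.002, -1.0]] [ 0.46467259 -0.02633413  0.34325953] [-0.001 -0.303 -0.953] 0.08536026566707165
[257.5 167.9]
[257.6 173.6]
[257.6 180.5]
```

View pics/w1.png

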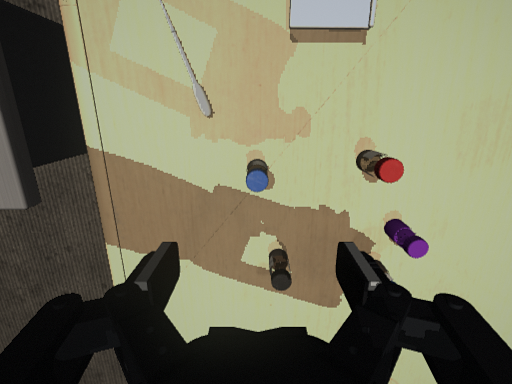

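The wrist view shows vial B's cap near (257,180), where it was predicted (257.6,180.5). I'll zoom in to refine this.

```bash
python3 - <<'E'
from h import *
import pickle
c=pickle.load(open('w1.pkl','rb'))
i=cv2.resize(c['pixels'][150:200,230:285,::-1].copy(),None,fx=10,fy=10,interpolation=cv2.INTER_CUBIC)
def circ(p,r,col):
    for a in np.linspace(0,2*np.pi,60):
        q=proj(c,[p[0]+r*np.cos(a),p[1]+r*np.sin(a),p[2]]);cv2.circle(i,tuple(int(v) for v in ((q-[230,150]+.5)*10)),1,col,-1)
circ([.4647,-.1027,.062],.01275,(0,255,0));circ([.4647,-.1027,0],.0135,(0,255,255))
cv2.imwrite('pics/w1c.png',i)
E
```

```text
(no output)
```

View pics/w1c.png

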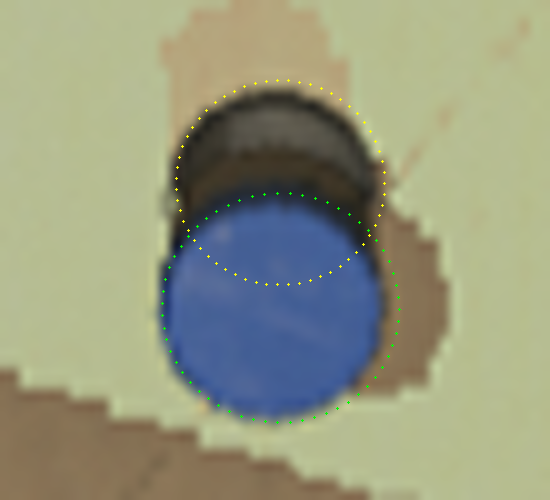

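>>> servo_tool(
  jaw=[0,0,0,0,0,0,0.4,0.6,1,1,1,1,1,1],
  offset=[
    [0,0,-0.06],
    [0,0,-0.12],
    [0,0,-0.16],
    [0,0,-0.186],
    [0,0,-0.186],
    [0,0,-0.186],
    [0,0,-0.186],
    [0,0,-0.186],
    [0,0,-0.186],
    [0,0,-0.186],
    [0,0,-0.186],
    [0,0,-0.186],
    [0,0,-0.186],
    [0,0,-0.186],
  ],
  delta_rot=[
    [0,0,0],
    [0,0,0],
    [0,0,0],
    [0,0,0],
    [0,0,0],
    [0,0,0],
    [0,0,0],
    [0,0,0],
    [0,0,0],
    [0,0,0],
    [0,0,0],
    [0,0,0],
    [0,0,0],
    [0,0,0],
  ],
  newtons=35,
)

```text
time_s: 3.7
tcp_pos: [0.4649, -0.1037, 0.0371]
eef_rot: [-0.0, 0.708, 0.707, -0.0]
force: [-1.3, 0.1, 6.3]
width: 0.0261
```

>>> servo_tool(
  jaw=[1,1,1,1,1,1,1,1,1,1,1,1,1,1],
  offset=[
    [0,0,0.02],
    [0,0,0.05],
    [0,0,0.09],
    [0,0,0.123],
    [0.02,0.046,0.123],
    [0.038,0.092,0.123],
    [0.057,0.138,0.123],
    [0.076,0.17,0.123],
    [0.076,0.184,0.123],
    [0.076,0.184,0.123],
    [0.076,0.184,0.123],
    [0.076,0.184,0.123],
    [0.076,0.184,0.123],
    [0.076,0.184,0.123],
  ],
  delta_rot=[
    [0,0,0],
    [0,0,0],
    [0,0,0],
    [0,0,0],
    [0,0,0],
    [0,0,0],
    [0,0,0],
    [0,0,0],
    [0,0,0],
    [0,0,0],
    [0,0,0],
    [0,0,0],
    [0,0,0],
    [0,0,0],
  ],
)

```text
time_s: 5.45
tcp_pos: [0.5409, 0.0799, 0.1601]
eef_rot: [-0.0, 0.708, 0.706, -0.0]
force: [0.3, -0.6, -0.1]
width: 0.0261
```

```bash
python3 - <<'E'
from h import *
import pickle
c=cam('wrist','w2.png');pickle.dump(c,open('w2.pkl','wb'))
st=arm.get_state();print(st['time_s'],st['tcp_pos'],Rq(st['eef_rot']).round(3).tolist(),c['origin'],st['width'],st['force'])
for p in ([.541,.154,.03],[.541,.094,.03],[.541,.214,.03]): print(proj(c,p).round(1))
E
```

```text
5.5 [0.54084211 0.08003326 0.16011717] [[0.002, 1.0, -0.001], [1.0, -0.002, -0.0], [-0.0, -0.001, -1.0]] [0.54100539 0.15728296 0.28091155] 0.026021017125123256 [ 0.56527048 -0.50672633 -0.10066437]
[257.2 109.7]
[257.4 175.5]
[257.   33.2]
```

View pics/w2.png

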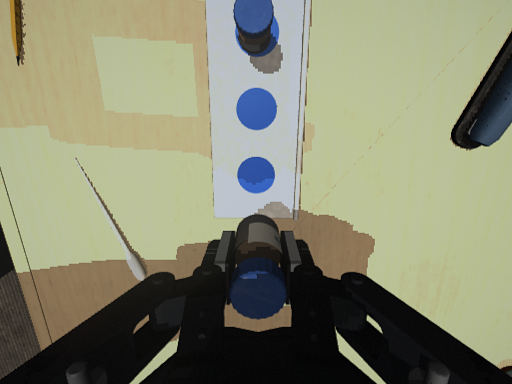

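The wrist view shows three marks: left and occupied at (258,33), middle (257,109) and right (256,175). The held vial's cap is at (259,289). I'll fit ellipses to the marks and to the held cap.

```bash
python3 - <<'E'
from h import *
import pickle
c=pickle.load(open('w2.pkl','rb'));im=c['pixels']
hsv=cv2.cvtColor(im,cv2.COLOR_RGB2HSV)
m=cv2.inRange(hsv,(100,110,50),(125,255,255))
cs,_=cv2.findContours(m,cv2.RETR_EXTERNAL,cv2.CHAIN_APPROX_NONE)
for k in cs:
    if cv2.contourArea(k)>150:
        e=cv2.fitEllipse(k);print(np.round(e[0],1),np.round(e[1],1),ray(c,*e[0],.03).round(4))
st=arm.get_state()
x,y,_=st['tcp_pos'];dz=st['tcp_pos'][2]-.0371
i=cv2.resize(im[:,:,::-1][200:330,200:320].copy(),None,fx=5,fy=5,interpolation=cv2.INTER_CUBIC)
def circ(p,r,col):
    for a in np.linspace(0,2*np.pi,120):
        q=proj(c,[p[0]+r*np.cos(a),p[1]+r*np.sin(a),p[2]]);cv2.circle(i,tuple(int(v) for v in ((q-[200,200]+.5)*5)),1,col,-1)
circ([x,y,dz+.062],.01275,(0,255,0));circ([x,y,dz],.0135,(0,255,255))
cv2.imwrite('pics/w2c.png',i)
E
```

```text
[257.4 294.1] [47.3 53.3] [ 0.5407 -0.0409  0.03  ]
[255.7 174.5] [35.4 36.4] [0.5394 0.0949 0.03  ]
[256.2 108.5] [39.2 41.2] [0.5401 0.1551 0.03  ]
[255.4  25.9] [43.9 60.9] [0.5397 0.2193 0.03  ]
```

View pics/w2c.png

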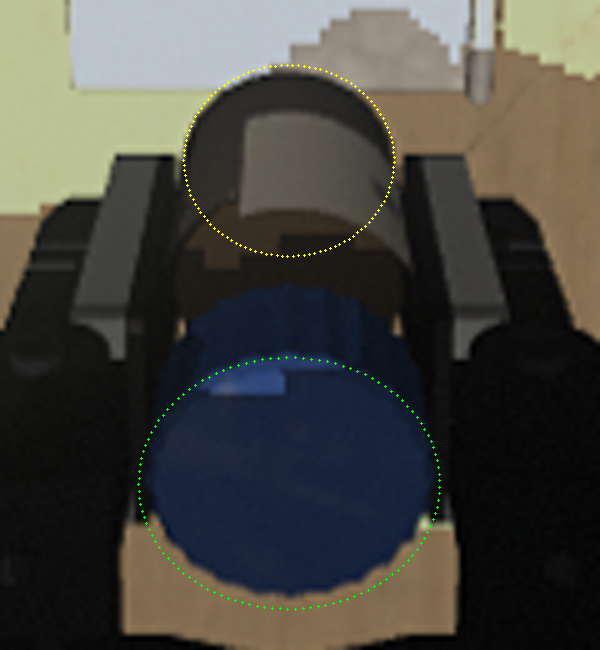

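>>> servo_tool(
  jaw=[1,1,1,1,1,1,1,1],
  offset=[
    [-0.0006,0.04,0],
    [-0.0006,0.0745,0],
    [-0.0006,0.0745,-0.04],
    [-0.0006,0.0745,-0.07],
    [-0.0006,0.0745,-0.084],
    [-0.0006,0.0745,-0.084],
    [-0.0006,0.0745,-0.084],
    [-0.0006,0.0745,-0.084],
  ],
  delta_rot=[
    [0,0,0],
    [0,0,0],
    [0,0,0],
    [0,0,0],
    [0,0,0],
    [0,0,0],
    [0,0,0],
    [0,0,0],
  ],
)

```text
time_s: 6.5
tcp_pos: [0.5414, 0.1546, 0.0777]
eef_rot: [0.001, 0.708, 0.706, 0.001]
force: [0.2, -0.4, -0.6]
width: 0.0255
```

```bash
cat > ov.py <<'E'
from h import *
import sys,pickle
def ov(tag,mark,tcp0,box=(190,170,130,130),k=5):
    c=cam('wrist');st=arm.get_state();s=cam('side','s'+tag+'.png');t=cam('top','t'+tag+'.png')
    pickle.dump((c,s,t,st),open(tag+'.pkl','wb'))
    print(st['time_s'],st['tcp_pos'],st['width'],st['force'])
    x,y,_=st['tcp_pos'];dz=st['tcp_pos'][2]-tcp0
    for n,cc in (('w',c),('s',s),('t',t)):
        if n=='w': u0,v0,w,h=box;kk=k
        else:
            q=proj(cc,mark);u0,v0=int(q[0])-30,int(q[1])-35;w=h=65;kk=9
        i=cv2.resize(cc['pixels'][:,:,::-1][v0:v0+h,u0:u0+w].copy(),None,fx=kk,fy=kk,interpolation=cv2.INTER_CUBIC)
        def circ(p,r,col):
            for a in np.linspace(0,2*np.pi,120):
                q=proj(cc,[p[0]+r*np.cos(a),p[1]+r*np.sin(a),p[2]]);cv2.circle(i,tuple(int(v) for v in ((q-[u0,v0]+.5)*kk)),1,col,-1)
        circ([x,y,dz+.062],.01275,(0,255,0));circ([x,y,dz],.0135,(0,255,255));circ(mark,.018,(0,0,255))
        cv2.imwrite(f'pics/{tag}_{n}.png',i)
E
python3 -c "
from ov import *
ov('p1',[.5401,.1546,.03],.0371)"
```

```text
6.55 [0.54121402 0.15456833 0.07746504] 0.02606101829059865 [ 0.27515921 -0.02203927 -0.54520792]
```

View pics/p1_w.png

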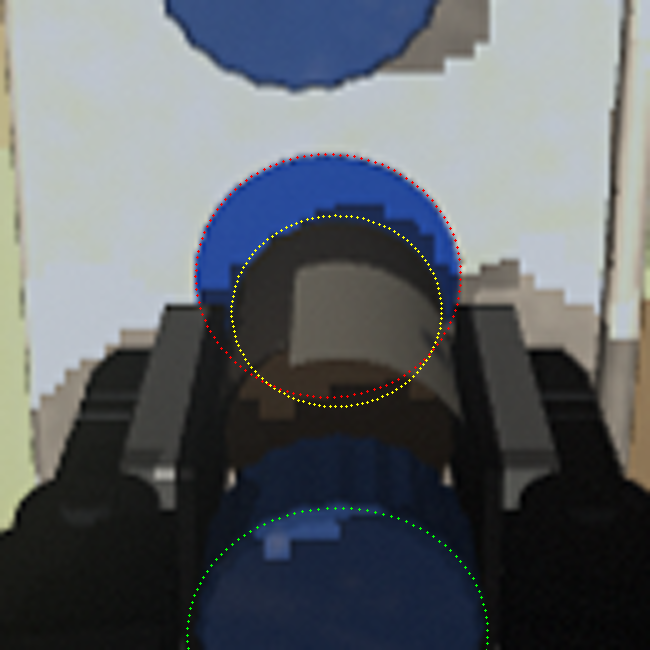

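View pics/p1_s.png

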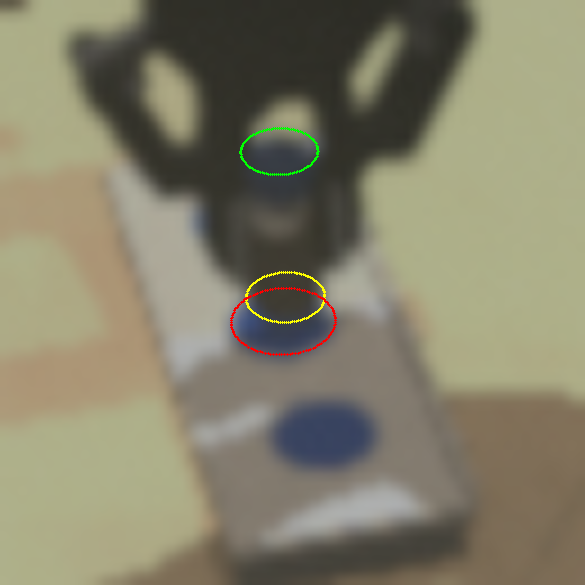

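>>> servo_tool(
  jaw=[1,1,1,1,1,1,1],
  offset=[
    [-0.001,0.0006,-0.003],
    [-0.001,0.0006,-0.006],
    [-0.001,0.0006,-0.008],
    [-0.001,0.0006,-0.009],
    [-0.001,0.0006,-0.009],
    [-0.001,0.0006,-0.009],
    [-0.001,0.0006,-0.009],
  ],
  delta_rot=[
    [0,0,0],
    [0,0,0],
    [0,0,0],
    [0,0,0],
    [0,0,0],
    [0,0,0],
    [0,0,0],
  ],
)

```text
time_s: 7.52
tcp_pos: [0.5399, 0.1552, 0.0681]
eef_rot: [0.0, 0.708, 0.706, 0.0]
force: [0.4, -0.0, 0.4]
width: 0.0259
```

```bash
python3 -c "
from ov import *
ov('p2',[.5401,.1546,.03],.0371)"
```

```text
7.575 [0.53987345 0.15518574 0.06808023] 0.025843262621547295 [0.06807485 0.75929087 0.34975754]
```

View pics/p2_w.png

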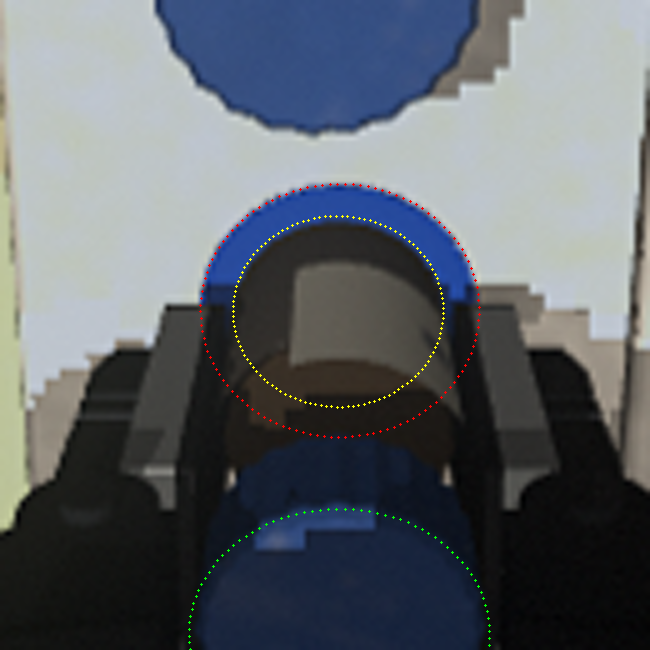

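>>> servo_tool(
  jaw=[1,1,1,1,0.6,0.5,0.4,0.3,0.3,0.3,0.3,0.3,0.3],
  offset=[
    [0,0,-0.0005],
    [0,0,-0.0012],
    [0,0,-0.0012],
    [0,0,-0.0012],
    [0,0,-0.001],
    [0,0,-0.001],
    [0,0,-0.001],
    [0,0,-0.001],
    [0,0,0.02],
    [0,0,0.06],
    [0,0,0.1],
    [0,0,0.13],
    [0,0,0.13],
  ],
  delta_rot=[
    [0,0,0],
    [0,0,0],
    [0,0,0],
    [0,0,0],
    [0,0,0],
    [0,0,0],
    [0,0,0],
    [0,0,0],
    [0,0,0],
    [0,0,0],
    [0,0,0],
    [0,0,0],
    [0,0,0],
  ],
)

```text
time_s: 9.3
tcp_pos: [0.5418, 0.1554, 0.2013]
eef_rot: [0.002, 0.708, 0.706, 0.003]
force: [-0.5, 0.4, -0.3]
width: 0.06
```

```bash
python3 - <<'E'
from h import *
import pickle
c=cam('wrist','w3.png');s=cam('side','s3.png');pickle.dump(c,open('w3.pkl','wb'));st=arm.get_state();print(st['time_s'],st['tcp_pos'],st['width'])
E
```

```text
9.4 [0.53957766 0.15510853 0.19751577] 0.059656508853512515
```

View pics/w3.png

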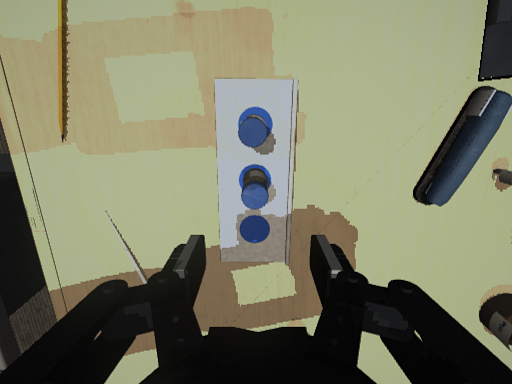

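View pics/s3.png

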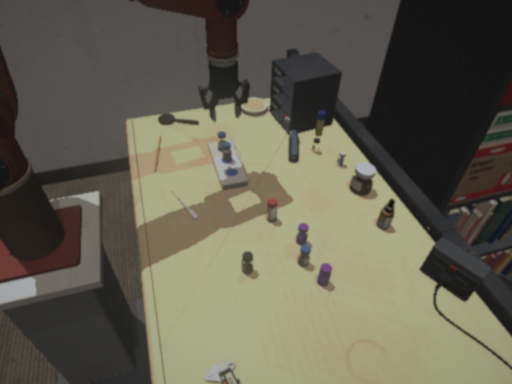

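The first vial stands on the middle mark at (255,190) in the wrist view. Next I move above vial A.

>>> servo_tool(
  jaw=[0,0,0,0,0,0,0,0,0,0,0,0],
  offset=[
    [0.0135,-0.055,0.01],
    [0.027,-0.11,0.022],
    [0.041,-0.17,0.022],
    [0.055,-0.23,0.022],
    [0.069,-0.29,0.022],
    [0.083,-0.35,0.022],
    [0.0915,-0.39,0.022],
    [0.0915,-0.405,0.022],
    [0.0915,-0.405,0.022],
    [0.0915,-0.405,0.022],
    [0.0915,-0.405,0.022],
    [0.0915,-0.405,0.022],
  ],
  delta_rot=[
    [0,0,0],
    [0,0,0],
    [0,0,0],
    [0,0,0],
    [0,0,0],
    [0,0,0],
    [0,0,0],
    [0,0,0],
    [0,0,0],
    [0,0,0],
    [0,0,0],
    [0,0,0],
  ],
)

```text
time_s: 10.9
tcp_pos: [0.6313, -0.2488, 0.2199]
eef_rot: [0.0, 0.707, 0.707, 0.0]
force: [-0.3, -0.1, 0.1]
width: 0.0855
```

```bash
python3 - <<'E'
from h import *
import pickle
c=cam('wrist','w4.png');pickle.dump(c,open('w4.pkl','wb'));st=arm.get_state();print(st['time_s'],st['tcp_pos'],st['width'],Rq(st['eef_rot']).round(3).tolist())
q=proj(c,[.631,-.25,.062]);print(q);u0,v0=int(q[0])-30,int(q[1])-38
i=cv2.resize(c['pixels'][v0:v0+60,u0:u0+60,::-1].copy(),None,fx=9,fy=9,interpolation=cv2.INTER_CUBIC)
def circ(p,r,col):
    for a in np.linspace(0,2*np.pi,60):
        q=proj(c,[p[0]+r*np.cos(a),p[1]+r*np.sin(a),p[2]]);cv2.circle(i,tuple(int(v) for v in ((q-[u0,v0]+.5)*9)),1,col,-1)
circ([.631,-.25,.062],.01275,(0,255,0));circ([.631,-.25,0],.0135,(0,255,255))
cv2.imwrite('pics/w4c.png',i)
E
```

```text
10.95 [ 0.63130596 -0.24898071  0.2198776 ] 0.0857805902919806 [[0.001, 1.0, 0.001], [1.0, -0.001, -0.0], [-0.0, 0.001, -1.0]]
[256.72953378 183.10218605]
```

View pics/w4.png

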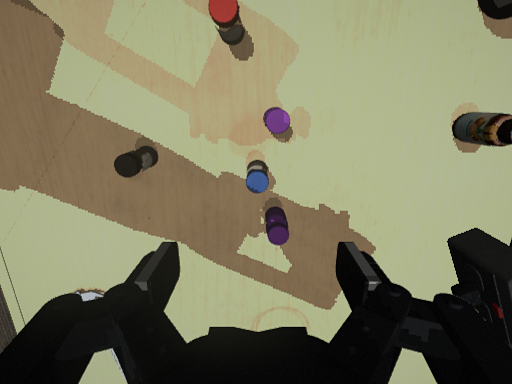

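View pics/w4c.png

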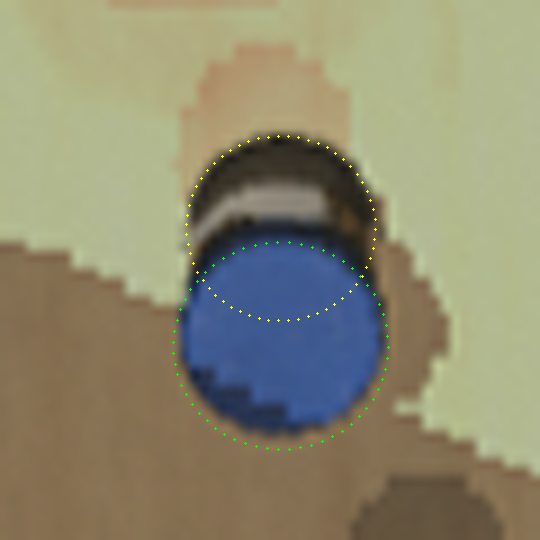

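>>> servo_tool(
  jaw=[0,0,0,0,0,0,0.4,0.6,1,1,1,1,1,1],
  offset=[
    [0,-0.0005,-0.06],
    [0,-0.0005,-0.12],
    [0,-0.0005,-0.16],
    [0,-0.0005,-0.183],
    [0,-0.0005,-0.183],
    [0,-0.0005,-0.183],
    [0,-0.0005,-0.183],
    [0,-0.0005,-0.183],
    [0,-0.0005,-0.183],
    [0,-0.0005,-0.183],
    [0,-0.0005,-0.183],
    [0,-0.0005,-0.183],
    [0,-0.0005,-0.183],
    [0,-0.0005,-0.183],
  ],
  delta_rot=[
    [0,0,0],
    [0,0,0],
    [0,0,0],
    [0,0,0],
    [0,0,0],
    [0,0,0],
    [0,0,0],
    [0,0,0],
    [0,0,0],
    [0,0,0],
    [0,0,0],
    [0,0,0],
    [0,0,0],
    [0,0,0],
  ],
  newtons=35,
)

```text
time_s: 12.7
tcp_pos: [0.6317, -0.2497, 0.0375]
eef_rot: [0.001, 0.707, 0.707, 0.0]
force: [-0.5, 0.0, 6.1]
width: 0.0254
```

>>> servo_tool(
  jaw=[1,1,1,1,1,1,1,1,1,1,1,1,1,1,1,1,1],
  offset=[
    [0,0,0.02],
    [0,0,0.06],
    [0,0,0.1],
    [0,0,0.13],
    [-0.012,0.045,0.13],
    [-0.026,0.1,0.13],
    [-0.041,0.155,0.13],
    [-0.056,0.21,0.13],
    [-0.071,0.265,0.13],
    [-0.085,0.315,0.13],
    [-0.092,0.344,0.13],
    [-0.092,0.344,0.13],
    [-0.092,0.344,0.09],
    [-0.092,0.344,0.055],
    [-0.092,0.344,0.04],
    [-0.092,0.344,0.04],
    [-0.092,0.344,0.04],
  ],
  delta_rot=[
    [0,0,0],
    [0,0,0],
    [0,0,0],
    [0,0,0],
    [0,0,0],
    [0,0,0],
    [0,0,0],
    [0,0,0],
    [0,0,0],
    [0,0,0],
    [0,0,0],
    [0,0,0],
    [0,0,0],
    [0,0,0],
    [0,0,0],
    [0,0,0],
    [0,0,0],
  ],
)

```text
time_s: 14.82
tcp_pos: [0.541, 0.094, 0.0791]
eef_rot: [0.002, 0.708, 0.707, 0.001]
force: [-0.1, -0.2, 0.3]
width: 0.026
```

```bash
python3 -c "
from ov import *
ov('p3',[.5394,.0947,.03],.0375)"
```

```text
14.875 [0.54109686 0.09410346 0.07930806] 0.025633899846145877 [-0.51865485  0.70853102 -0.29490997]
```

View pics/p3_w.png

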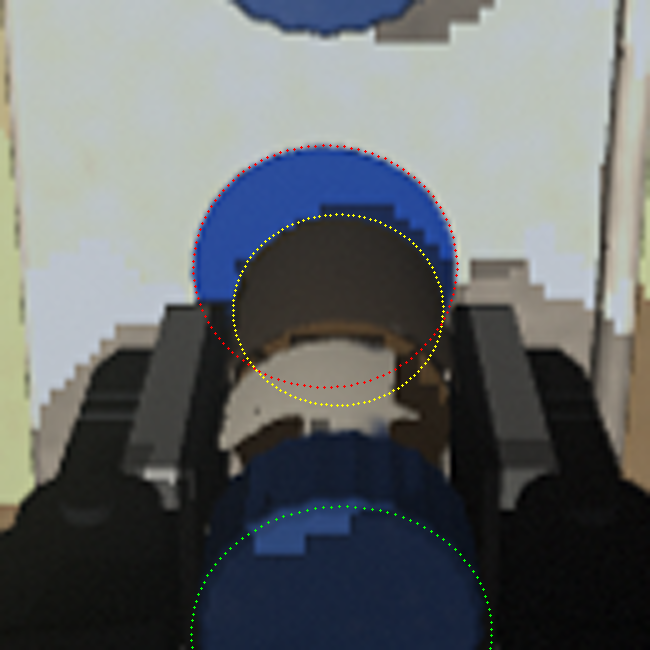

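View pics/p3_s.png

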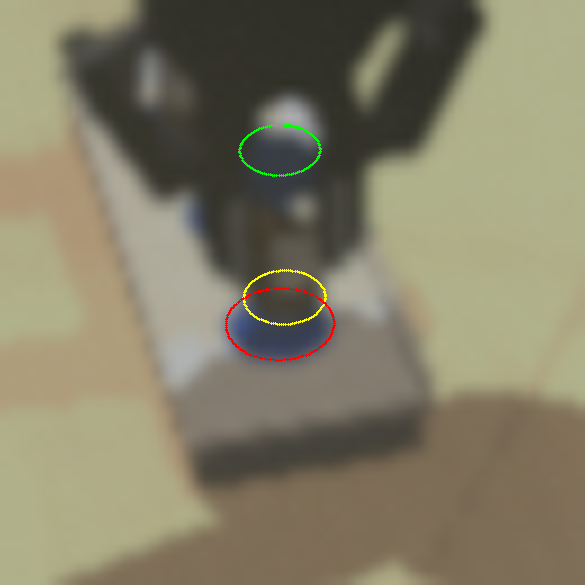

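>>> servo_tool(
  jaw=[1,1,1,1,1,1,1],
  offset=[
    [-0.0014,0.0007,-0.004],
    [-0.0014,0.0007,-0.007],
    [-0.0014,0.0007,-0.009],
    [-0.0014,0.0007,-0.0105],
    [-0.0014,0.0007,-0.0105],
    [-0.0014,0.0007,-0.0105],
    [-0.0014,0.0007,-0.0105],
  ],
  delta_rot=[
    [0,0,0],
    [0,0,0],
    [0,0,0],
    [0,0,0],
    [0,0,0],
    [0,0,0],
    [0,0,0],
  ],
)

```text
time_s: 15.85
tcp_pos: [0.5395, 0.0949, 0.0687]
eef_rot: [0.002, 0.707, 0.707, 0.001]
force: [0.3, 0.4, -0.2]
width: 0.0261
```

```bash
python3 -c "
from ov import *
ov('p4',[.5394,.0947,.03],.0375)"
```

```text
15.9 [0.53950188 0.09495435 0.06864796] 0.02596571476784139 [ 0.76929301 -0.04671541 -0.73560142]
```

View pics/p4_w.png

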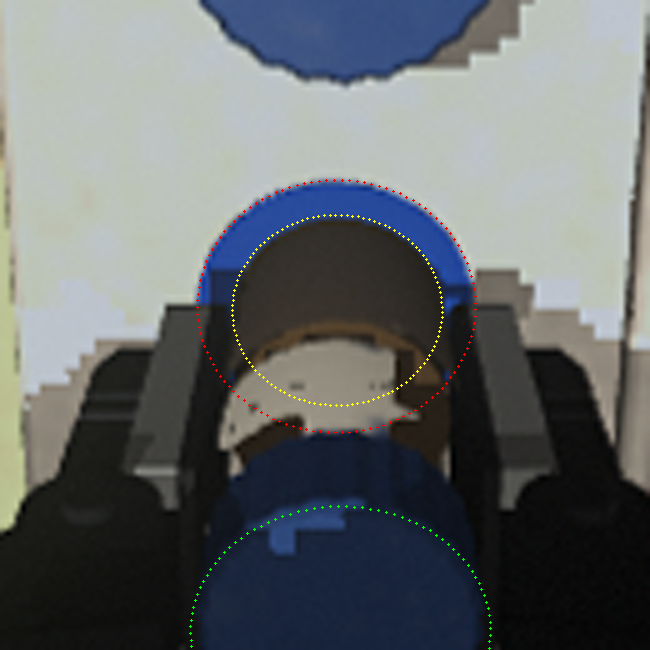

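Centred, with the mark's rim even around the vial's foot. I'll lower the last millimetre, release and retreat.

>>> servo_tool(
  jaw=[1,1,1,1,0.6,0.5,0.4,0.3,0.3,0.3,0.3,0.3,0.3,0.3,0.3,0.3,0.3,0.3],
  offset=[
    [0,0,-0.0007],
    [0,0,-0.0014],
    [0,0,-0.0014],
    [0,0,-0.0014],
    [0,0,-0.0012],
    [0,0,-0.0012],
    [0,0,-0.0012],
    [0,0,-0.0012],
    [0,0,0.02],
    [0,0,0.06],
    [0,0,0.1],
    [0,0,0.13],
    [0,-0.03,0.13],
    [0,-0.03,0.13],
    [0,-0.03,0.13],
    [0,-0.03,0.13],
    [0,-0.03,0.13],
    [0,-0.03,0.13],
  ],
  delta_rot=[
    [0,0,0],
    [0,0,0],
    [0,0,0],
    [0,0,0],
    [0,0,0],
    [0,0,0],
    [0,0,0],
    [0,0,0],
    [0,0,0],
    [0,0,0],
    [0,0,0],
    [0,0,0],
    [0,0,0],
    [0,0,0],
    [0,0,0],
    [0,0,0],
    [0,0,0],
    [0,0,0],
  ],
)

```text
time_s: 18.25
tcp_pos: [0.5394, 0.0653, 0.1984]
eef_rot: [0.002, 0.707, 0.707, 0.001]
force: [-0.0, 0.2, -0.3]
width: 0.0595
```

```bash
python3 - <<'E'
from h import *
import pickle
st=arm.get_state();print(st['time_s'],st['tcp_pos'],st['width'])
c=cam('wrist','w5.png');s=cam('side','s5.png')
L=[(.5394,.0947),(.5401,.1546),(.5408,.2145)]
u0,v0,w,h,k=195,30,120,200,3
i=cv2.resize(c['pixels'][v0:v0+h,u0:u0+w,::-1].copy(),None,fx=4,fy=k,interpolation=cv2.INTER_CUBIC)
u0,v0,w,h,k=200,40,110,150,4
i=cv2.resize(c['pixels'][v0:v0+h,u0:u0+w,::-1].copy(),None,fx=k,fy=k,interpolation=cv2.INTER_CUBIC)
def circ(p,r,col):
    for a in np.linspace(0,2*np.pi,70):
        q=proj(c,[p[0]+r*np.cos(a),p[1]+r*np.sin(a),p[2]]);cv2.circle(i,tuple(int(v) for v in ((q-[u0,v0]+.5)*k)),1,col,-1)
for x,y in L: circ([x,y,.092],.0125,(0,255,0));circ([x,y,.03],.0135,(0,255,255));circ([x,y,.03],.018,(0,0,255)); print(proj(c,[x,y,.03]))
cv2.imwrite('pics/w5c.png',i)
cv2.imwrite('pics/s5c.png',cv2.resize(s['pixels'][120:200,190:270,::-1],None,fx=7,fy=7,interpolation=cv2.INTER_CUBIC))
E
```

```text
18.25 [0.53937315 0.06529438 0.19842529] 0.05954402372425519
[256.47824776 152.79477133]
[257.04956896  93.32708719]
[257.70288551  25.32467024]
```

View pics/w5c.png

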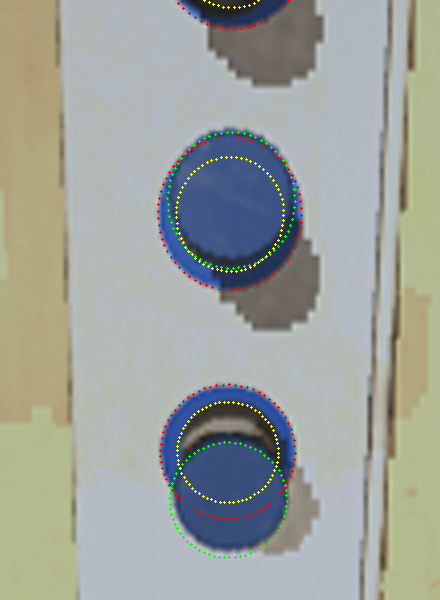

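View pics/s5c.png

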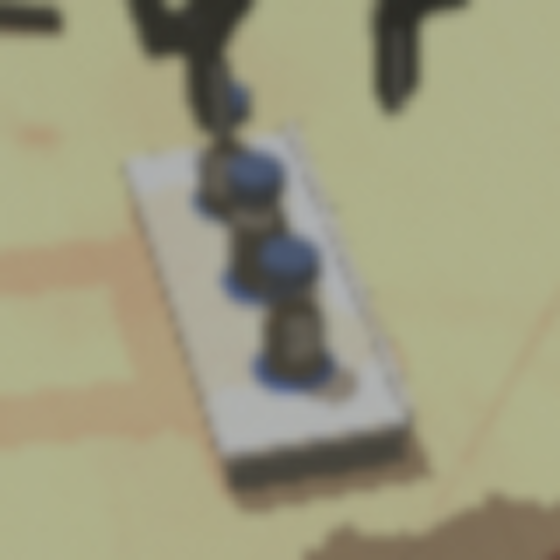

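View pics/s5.png

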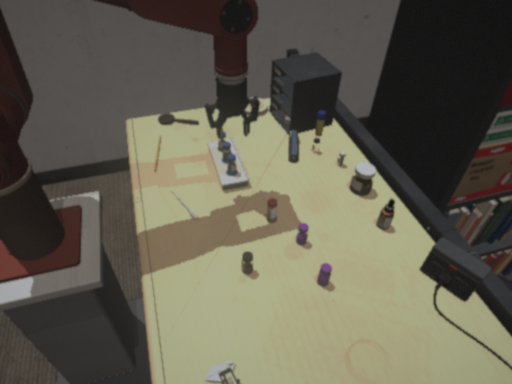

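Both new vials stand upright on their marks, and the bystanders haven't moved. I'll check the middle vial's foot and the row with the earlier wrist view, which saw it from the front.

```bash
python3 - <<'E'
from h import *
import pickle
c=pickle.load(open('w3.pkl','rb'))
u0,v0,w,h,k=215,95,80,150,4
i=cv2.resize(c['pixels'][v0:v0+h,u0:u0+w,::-1].copy(),None,fx=k,fy=k,interpolation=cv2.INTER_CUBIC)
def circ(p,r,col):
    for a in np.linspace(0,2*np.pi,70):
        q=proj(c,[p[0]+r*np.cos(a),p[1]+r*np.sin(a),p[2]]);cv2.circle(i,tuple(int(v) for v in ((q-[u0,v0]+.5)*k)),1,col,-1)
for x,y in [(.5394,.0947),(.5401,.1546),(.5408,.2145)]: circ([x,y,.092],.0125,(0,255,0));circ([x,y,.03],.0135,(0,255,255));circ([x,y,.03],.018,(0,0,255))
cv2.imwrite('pics/w3c.png',i)
E
```

```text
(no output)
```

View pics/w3c.png

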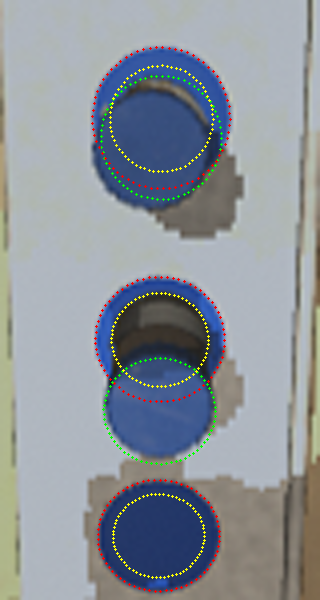

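```bash
python3 -c "
from plant import arm
print(arm.finish_job())"
```

```text
the job is handed in; nothing more can be done
None
```

Both small blue-capped vials from the desk now stand upright on the shelf's middle and right marks, and I handed the job in at about 18 s. I moved the nearer vial to the middle mark first, then the one between the purple look-alikes to the right mark.

- **Placing:** the last wrist-camera overlays put each placed vial's foot within about 1 mm of its mark's centre. The side view shows all three vials upright in a row, with the gripper clear.
- **Bystanders:** in the last side view the red, black and purple vials are standing where they were. I checked this by eye, not by measuring.
- **Left vial disagrees slightly:** the vial already on the shelf reads about 2–4 mm off its mark's centre, toward the front and right. Pictures from before I placed anything show the same offset, so I left it as found. It also means the row may be out by that much at its left end.
- **Camera agreement:** the top, side and wrist cameras disagreed by 1–5 mm on the vials' absolute positions. I placed by the wrist view of the vial's foot against its mark.

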